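# Open the gauge-block box

### The job

Open the long wooden gauge-block box: lift the end of its sliding lid over the stop lip, slide the lid out of its grooves, and lay it flat on the rubber mat with its grip upwards, without dropping it. Leave the square box where it is.

Things in the scene. Friction and masses are not known exactly. Their poses are not given: they have to be found in the camera images.
- lid: Loose pale wooden lid: board 150 (x) x 76 (y) x 6 mm with an upright grip block 44 (x) x 16 (y) mm, 40 mm tall, to be pinched across y. Origin inside the block, at grasping height: 27 mm above the board's top, 33 above its underside. z up. Board spans x = -35 (lip end) to +115 mm (tail), middle at +40. About 0.09 kg. Shut: axes parallel to the box's, origin at (-40, 0, 69) mm in the box's frame.
- gauge_box: Box, 174 (x) x 104 x 53 mm, fixed; origin under its centre, z up. Shut lid lies on a ledge at z 36; at the -x end (robot's side) a lip, top at z 44, stops it. Grooves hold only its rear 40 mm: strips 11 mm above the ledge, 5 mm play, so it tilts. Grip raised 8-12 mm, it clears the lip (over 14 it binds) and slides to the box's -x; after 40 mm (55 is safe) it is free and lifts off.
- mat: Flat rubber mat, 220 (x) x 200 (y) x 3 mm thick, fixed to the bench; origin at the centre of its underside, z up. The lid is to be laid on it.
- square_box: Bystander: square dark wooden box with a pale top and a small round knob, 120 x 120 mm, 46 mm high (71 mm with the knob), about 0.9 kg, loose; origin at the centre of its underside, z up. To be left alone.
Mind the look-alikes: they are no part of the job. Leave any yellow look-alike of the lid alone.

How it is judged (in metres and radians):
On the way:
1. the lid's end has come over the stop lip and the lid has slid at least 15 mm out towards the lip end, still low in the box (grip risen less than 26 mm) (x of lid in the frame of gauge_box below -0.055 m and z of lid in the frame of gauge_box between 0.0695 and 0.095 m and y of lid in the frame of gauge_box between -0.03 and 0.03 m), for 0.05 s.
At the end, for the whole second after the job is handed in: The lid lies at rest on the mat, grip upwards and flat (tilted less than 0.1 rad, its origin less than 42 mm above the bench); measured along the lid's own axes the middle of its board is within 60 mm (lengthwise) and 75 mm (crosswise) of the mat's centre (x of mat in the frame of lid between -0.02 and 0.1 m and y of mat in the frame of lid between -0.075 and 0.075 m and angle between lid's own z axis and vertical below 0.1 rad and height (world z) of lid below 0.042 m and linear speed of lid below 0.02 m/s); the robot touches nothing.
It fails at once if the square box is moved by more than 20 mm (distance of square_box from where it was at the start of the episode above 0.02 m).
It fails at once if the lid is dropped or thrown (moves faster than 0.8 m/s with no finger touching it) (linear speed of lid above 0.8 m/s and contact force between the fingers and lid below 0.05 N).
It also fails if it takes over 38 s, if anything falls off the work surface, if the arm or the gripper's body presses on something with over 40 N, if the wrist force passes 120 N, or if a joint passes its speed limit or range.

### The arm

A 6-joint arm with a two-finger parallel gripper is mounted at the origin on the work surface. World frame = base frame: x ahead of the robot, y to its left, z up, the work surface at z = 0. Lengths are in mm, angles in rad, forces in N, time in s.
With the tool pointing down it reaches from about 375 to 900 mm from the base axis. Payload 3.1 kg.
Tool frame: the origin (TCP) lies midway between the tips of the shut fingers; the grasp point (between the pads) lies 19 mm behind it; z points along the fingers, y is the line along which they close (so a half turn about z gives the same grasp; the last joint's range is limited). The gripper opens to 87 mm and grips with 3 to 60 N. Pads are 19 mm wide; open, the fingers measure 117 mm over their backs; the gripper's body (75 mm by 190 mm) begins 51 mm behind the grasp point.
Start: joints at [-1.476, 0.527, 1.433, -0, 1.181, -0.178], TCP at [169.019, -601.689, 222.548] pointing down, gripper open.
Joint ranges: [-3.08, 3.08], [-0.75, 2.2], [0.22, 2.44], [-1.43, 4.57], [0, 2.65], [-2.85, 2.85]. Speed limits (rad/s): [2.79, 2.79, 3.14, 3.14, 3.14, 3.14].

### API

Orientations are given as a rotation vector (axis times angle).
In Python, from plant import status, imaging, arm gives the robot as it stands.
- The arm moves only by the tool play_rows, never from a script. Its argument "commands" is a list that holds one entry, the list of rows, each a list of 4 numbers: the shift along the tool's x, y, z in cm, then the turn about the tool's z in rad. A call has 1 to 10 rows; each row shifts and turns the commanded pose from where the row before left it, along the tool's axes as they then stand; what a row does not reach is not made up. A row lasts 1/8 s, in which the tool goes at most 62.5 mm and 10.7 degrees, less where a joint would pass 70% of its speed; a pose out of reach is approached as far as the arm can. A call with a gripper value outside its range is refused whole. "grip" is the finger opening in cm, from 0 to 8.7, set as the call begins (left out, the last holds). The fingers move at their own pace and stop on an object; "squeeze" is the grip in N (left out, the last holds). Time passes only in rows, so rows that do not move let the fingers close. It gives the time, the measured TCP pose, the force, the opening and the grip force at its end, in the units of the state.
- status.sense(): the state, without advancing time (a new reading comes with each control period).
- imaging.snapshot(name): name is "scene" or "top" or "wrist"; returns (picture, depth): 384x512x3 uint8, red, green, blue; 384x512 float32, mm along the optical axis (not along the pixel's ray), 0 where there is no reading.
- imaging.camera_info(name): a dict with "vertical_fov" (degrees; the focal length in pixels is half the picture's height over the tangent of half this angle, whatever the lens; pixels are square), "cx", "cy" (the principal point, pixels), "xyz" and "rotation" of the camera in the world. Camera axes: x right, y down, z forward; pixel columns grow to the right and rows downward; lengths in mm; the calibration is good to about 2 mm. The wrist camera is an equidistant fisheye: a pixel r from the principal point sees the ray r / f radians off the axis. A picture is of the moment at which its call begins: read the wrist's pose just before it. camera_info takes no time and is no camera call; for the wrist camera it gives the pose at the moment of the call.
- arm.hand_in(): hands the job in; it is judged then, once.
Trained networks look in the newest picture that a camera, given by its name, has taken for a name from the list of things; names that differ only in an ending like _2 or _b are one class to them, and where a whole thing is asked for, a point or a joint stands for the part that bears it (a point fixed in the world has none). Each returns a list of dicts, best first, with "score" (0 to 1); they miss things now and then, are a little off and sometimes report something else, mostly with a low value. They report only what shows in the picture. A call takes as long as a camera call. They do not tell look-alikes from the thing itself.
- imaging.spot_in(camera, label): "at" ([x, y, z] in mm, in world coordinates, good to about 4 mm: the middle of the surface that is visible of it).
- imaging.masks_of(camera, label): "pixels" (384x512 bool, what is visible of it).
- imaging.tip_of(camera, label): "at" ([x, y, z] in mm, in world coordinates, good to about 4 mm: a listed point, or the origin of a listed thing).
The state is a dict: "time_s": time; "q": joint angles; "qd": joint speeds; "effort": joint torques, N m; "tcp_pos": TCP position; "orientation": TCP orientation; "ft_force": force on the tool from outside, world axes, zero at the start; "ft_torque": the same for the moment, N m; "opening": finger opening in mm; "grasp_force": force on a finger pad.
Only numpy, scipy, OpenCV 4.12 (cv2) and the standard library are available. Lean on these libraries where they do the work, as an engineer would, in place of code of your own. Each camera call takes 0.05 s, during which the arm holds its last target. There are 200 camera calls.

## Working session

There is one attempt and no reset: what is moved stays moved. The work goes in short steps, Python scripts to look and compute and a tool call to move; the robot and the scene stay as the last step left them, time stands still between calls to the robot, and variables do not carry over. Pictures are saved under pics/ and viewed, at most 10 in all, crops included, and the job is handed in when it is done.

Besides the shell and the picture viewer there is one more tool, called in YAML: its name, and indented under it one key for each argument. play_rows: Moves the arm, as the interface text tells. Its arguments: {"type":"object","properties":{"commands":{"type":"array"},"grip":{"type":"number"},"squeeze":{"type":"number"}},"required":["commands"]}

```bash
mkdir -p pics
cat > h.py <<'E'
import numpy as np, cv2
from plant import status, imaging, arm
from scipy.spatial.transform import Rotation as R
def cam(n):
    i=imaging.camera_info(n); return i, 192/np.tan(np.radians(i["vertical_fov"])/2)
def cloud(n,depth):
    i,f=cam(n); v,u=np.mgrid[0:384,0:512]
    p=np.stack([(u-i["cx"])/f*depth,(v-i["cy"])/f*depth,depth],-1)
    rot=np.array(i["rotation"]); rot=rot if rot.shape==(3,3) else R.from_rotvec(rot).as_matrix()
    return p@rot.T+np.array(i["xyz"])
E
python3 - <<'E'
from h import *
print(status.sense())
ims=[]
for n in ("scene","top"):
    p,d=imaging.snapshot(n); ims.append(p); print(n,imaging.camera_info(n))
    C=cloud(n,d); np.save(n+"_c.npy",C); np.save(n+"_p.npy",p)
    for l in ("lid","gauge_box","mat","square_box"):
        print(l,[(np.round(x["at"]),round(x["score"],2)) for x in imaging.tip_of(n,l)],
        [(np.round(x["at"]),round(x["score"],2)) for x in imaging.spot_in(n,l)])
    cv2.imwrite(f"pics/{n}.png",p[:,:,::-1])
E
```

```text
{'time_s': 0.0, 'q': array([-1.47548825e+00,  5.28430444e-01,  1.43390503e+00, -2.14546291e-05,
        1.18141379e+00, -1.78512038e-01]), 'qd': array([-0.00066949,  0.00126983,  0.0012408 ,  0.00101363,  0.00056409,
        0.00110343]), 'effort': array([-4.09355889e-04, -4.40041995e+01, -1.76592153e+01,  6.32407120e-02,
        5.84052061e-02, -1.83475195e-04]), 'tcp_pos': array([ 168.95065213, -600.96296197,  221.59273035]), 'orientation': array([-3.11005789e+00, -4.28491691e-01, -1.09676927e-04]), 'ft_force': array([ 0.1949485 , -0.20326334,  0.07610167]), 'ft_torque': array([-0.02423267, -0.02965351,  0.00808734]), 'grasp_force': 0.0, 'opening': 87.22354663809476}
scene {'vertical_fov': 50.60615865261519, 'cx': 255.77660660215676, 'cy': 190.85870810995664, 'xyz': array([1196.6605251 ,  462.23978191,  752.34619102]), 'rotation': array([-1.14271065, -2.23390377,  1.11305116])}
lid [(array([ 316., -261.,   38.]), 0.96), (array([ 433., -419.,   34.]), 0.86), (array([ 567., -267.,   78.]), 0.8)] [(array([ 358., -252.,    9.]), 0.96), (array([ 595., -270.,   48.]), 0.62), (array([ 437
[... 261 characters left out ...]
.]), 0.58)]
top {'vertical_fov': 56.64999984106597, 'cx': 254.2177798251037, 'cy': 187.46765333504297, 'xyz': array([431.44357078, -73.17205188, 928.25948509]), 'rotation': array([-2.22130711,  2.1811251 , -0.0575541 ])}
lid [(array([ 309., -257.,   30.]), 0.97), (array([ 437., -420.,   33.]), 0.6), (array([ 567., -266.,   70.]), 0.58)] [(array([ 602., -277.,   43.]), 0.91), (array([ 424., -457.,    4.]), 0.75), (array([ 350., -250.,    3.]), 0.71)]
gauge_box [(array([ 604., -280.,   -0.]), 0.81)] [(array([ 613., -271.,   41.]), 0.69)]
mat [(array([584.,  -7.,   1.]), 0.98)] [(array([584.,  -8.,   3.]), 0.78)]
square_box [(array([594., 266.,  -2.]), 0.61)] [(array([589., 259.,  44.]), 0.65)]
```

View pics/scene.png

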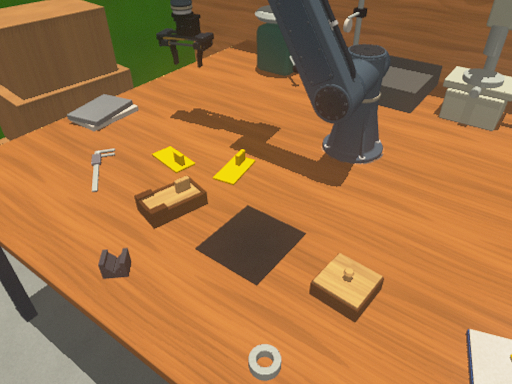

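View pics/top.png

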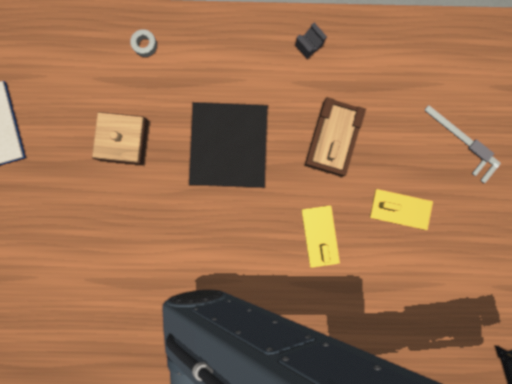

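The candidates for the lid are the pale lid in the long box (top 333,150; scene 182,184), the yellow look-alike at top (322,250) and scene (237,165), and the yellow look-alike at top (400,208) and scene (175,158). I choose the pale one in the box. The square box (top 118,137) is to be left alone, and the mat is at top (229,145).

Run:
```python
from h import *
for n in ("scene","top"):
    C=np.load(n+"_c.npy");P=np.load(n+"_p.npy").astype(int)
    m=(np.abs(C[...,0]-600)<130)&(np.abs(C[...,1]+277)<100)
    dark=P.sum(-1)<230
    print(n)
    for nm,k in (("box>15",m&(C[...,2]>15)),("rim",m&(C[...,2]>47)&(C[...,2]<60)&dark),("grip",m&(C[...,2]>66)),("lidtop",m&~dark&(C[...,2]>34)&(C[...,2]<50))):
        q=C[k]; 
        if len(q)<5: print(nm,len(q));continue
        print(nm,len(q),q.mean(0).round(1),cv2.minAreaRect(q[:,:2].astype(np.float32)),np.percentile(q[:,2],[5,50,95]).round(1))
    k=(P.sum(-1)<130)&(np.abs(C[...,0]-585)<150)&(np.abs(C[...,1]+8)<140)&(abs(C[...,2]-3)<12)
    q=C[k];print("mat",cv2.minAreaRect(q[:,:2].astype(np.float32)),np.median(q[:,2]))
p=np.load("top_p.npy");a=cv2.resize(p[80:200,280:400],(480,480),interpolation=2)
p=np.load("scene_p.npy");b=cv2.resize(p[160:240,120:220],(600,480)[:2],interpolation=2)[:,:]
cv2.imwrite("pics/crop.png",cv2.resize(np.hstack([a,b]),(800,356))[:,:,::-1])
```

```text
scene
box>15 2004 [ 619.1 -267.1   43.3] ((605.8522338867188, -278.19683837890625), (109.23985290527344, 176.0419921875), 74.32810974121094) [19.7 43.1 70. ]
rim 82 [ 669.8 -280.9   50.6] ((613.0931396484375, -274.7662353515625), (97.90814208984375, 163.6599884033203), 74.531982421875) [47.2 50.5 54.9]
grip 120 [ 570.3 -265.    77.3] ((567.9881591796875, -267.914306640625), (20.70430564880371, 45.26229476928711), 72.69078826904297) [67.1 79.6 83.5]
lidtop 952 [ 604.1 -274.    43.3] ((605.4973754882812, -278.7117919921875), (107.80984497070312, 174.5643768310547), 74.95448303222656) [40.6 43.2 47.2]
mat ((0.0, 0.0), (0.0, 0.0), 0.0) nan
top
box>15 3044 [ 603.9 -278.7   45. ] ((604.6047973632812, -280.596923828125), (104.86731719970703, 174.78366088867188), 74.33551025390625) [36.6 42.8 58.2]
rim 316 [ 662.6 -294.4   52.4] ((604.0786743164062, -279.1575622558594), (100.21839904785156, 170.29244995117188), 75.26851654052734) [47.7 52.8 55.6]
grip 138 [ 565.3 -268.1   80.5] ((565.8912963867188, -269.3321533203125), (16.293519973754883, 43.8988037109375), 73.46154022216797) [71.4 81.5 84.3]
lidtop 1921 [ 601.1 -281.3   42.2] ((603.4881591796875, -285.0935363769531), (97.34568786621094, 173.8248748779297), 73.69566345214844) [39.2 42.3 45.3]
mat ((634.057373046875, -24.168216705322266), (43.94855499267578, 0.0), 163.76821899414062) 3.843147373757688
  return _methods._mean(a, axis=axis, dtype=dtype,
  ret = ret.dtype.type(ret / rcount)
```

View pics/crop.png

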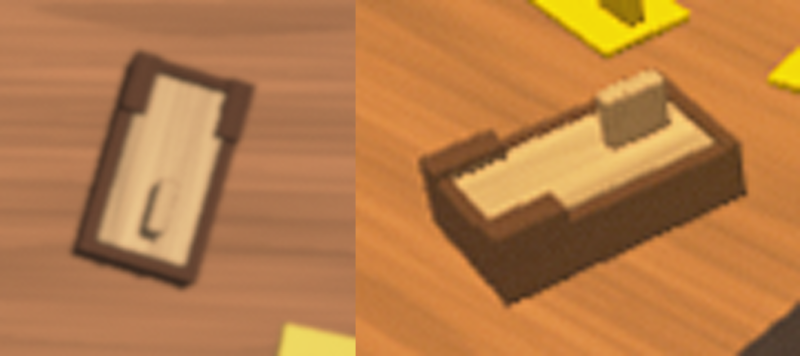

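The crop shows the pale lid with its upright grip near the robot's end of the dark, lipped box: left half (155,210), right half (633,110). Both cameras agree on grip x,y of about (566,-269), top at z about 82, and box yaw of about -0.27. I'll move above it now.

play_rows:
  commands:
    - [[4.72,-2.12,0.6,0],[4.72,-2.12,0.6,0],[4.72,-2.12,0.6,0],[4.72,-2.12,0.6,0],[4.72,-2.12,0.6,0],[4.72,-2.12,0.6,0],[4.72,-2.12,0.6,0],[4.72,-2.12,0.6,0],[4.72,-2.12,0.6,0],[4.72,-2.12,0.6,0]]
  grip: 6

```text
time_s: 2.15
tcp_pos: [567.5, -268.9, 162.5]
orientation: [3.112, 0.429, 0.0]
ft_force: [-0.5, -0.5, 0.7]
opening: 60.2
grasp_force: 0.0
```

play_rows:
  commands:
    - [[0,0,0,0.182],[0,0,0,0.182],[0,0,0,0.181],[0,0,0,0]]

```text
time_s: 2.65
tcp_pos: [566.2, -269.9, 162.5]
orientation: [3.113, -0.421, 0.0]
ft_force: [0.1, 0.4, 0.6]
opening: 60.1
grasp_force: 0.0
```

```bash
cat >> h.py <<'E'
def rel(target,yaw):
    s=status.sense(); M=R.from_rotvec(s["orientation"]).as_matrix()
    d=M.T@(np.array(target)-s["tcp_pos"])
    y=np.arctan2(M[1,0],M[0,0])
    print("t",s["time_s"],"tcp",s["tcp_pos"].round(1),"tool x yaw",round(y,3),"cm",(d/10).round(2),"turn",round(y-yaw,3),"F",s["ft_force"].round(1),"open",round(s["opening"],1),"gf",round(s["grasp_force"],1),"q6",round(s["q"][5],2))
E
python3 - <<'E'
from h import *
rel([566,-269.2,50],-.272)
p,d=imaging.snapshot("wrist");print(imaging.camera_info("wrist"))
for l in ("lid","gauge_box"): print(l,[(x["at"],x["score"]) for x in imaging.tip_of("wrist",l)])
i,f=cam("wrist");v,u=np.mgrid[0:384,0:512];a=u-i["cx"];b=v-i["cy"];r=np.hypot(a,b)+1e-9;t=np.tan(np.minimum(r/f,1.4))*d/r
C=np.stack([a*t,b*t,d],-1)@R.from_rotvec(np.array(i["rotation"])).as_matrix().T+i["xyz"]
m=(np.abs(C[...,0]-600)<120)&(np.abs(C[...,1]+277)<90)&(d>0)
for lo,hi in ((70,88),(78,90),(48,58),(25,200)):
    q=C[m&(C[...,2]>lo)&(C[...,2]<hi)]
    if len(q)>5: print(lo,len(q),q.mean(0).round(1),cv2.minAreaRect(q[:,:2].astype(np.float32)))
cv2.imwrite("pics/w1.png",p[:,:,::-1])
E
```

```text
t 2.65 tcp [ 566.2 -269.9  162.5] tool x yaw -0.269 cm [-0.04 -0.07 11.25] turn 0.003 F [0.1 0.4 0.6] open 60.1 gf 0.0 q6 1.22
{'vertical_fov': 65.70646984690485, 'cx': 253.61142125036568, 'cy': 198.17005482520048, 'xyz': array([ 644.8047636 , -290.80404081,  324.86754361]), 'rotation': array([ 1.78200225, -2.33893531, -0.35124389])}
lid [([563.2, -268.1, 72.7], 0.72)]
gauge_box []
70 944 [ 569.8 -267.9   81.4] ((568.1117553710938, -267.50531005859375), (16.019023895263672, 43.632720947265625), 74.01146697998047)
78 904 [ 569.  -267.7   81.7] ((568.0276489257812, -267.5315856933594), (16.015066146850586, 43.4803581237793), 73.85045623779297)
48 2788 [ 665.8 -295.1   52.9] ((638.5926513671875, -287.63909912109375), (104.46808624267578, 108.24822235107422), 74.88191223144531)
25 20633 [ 608.5 -279.2   57.4] ((606.5936889648438, -278.41131591796875), (104.85997009277344, 174.0174560546875), 74.36325073242188)
```

View pics/w1.png

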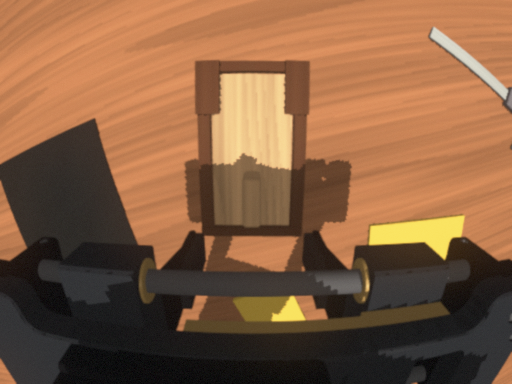

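The wrist view shows the pale lid squarely aligned, with the grip at about (250,185) between the fingers at columns 190 and 320. I'll descend and pinch.

play_rows:
  commands:
    - [[0.05,-0.15,3.5,0.004],[0,0,3.5,0],[0,0,2.5,0],[0,0,1.75,0],[0,0,0,0]]

```text
time_s: 3.42
tcp_pos: [566.2, -268.2, 48.8]
orientation: [-3.111, 0.43, 0.004]
ft_force: [0.1, -0.4, -0.2]
opening: 59.9
grasp_force: 0.0
```

play_rows:
  commands:
    - [[0,0,0,0],[0,0,0,0],[0,0,0,0],[0,0,0,0],[0,0,0,0]]
  grip: 0.5
  squeeze: 25

```text
time_s: 4.05
tcp_pos: [567.1, -268.7, 50.3]
orientation: [3.112, -0.431, 0.0]
ft_force: [-0.6, -0.6, -0.6]
opening: 18.5
grasp_force: 0.0
```

play_rows:
  commands:
    - [[0,0,0,0],[0,0,0,0],[0,0,0,0]]

```text
time_s: 4.42
tcp_pos: [567.1, -268.6, 50.2]
orientation: [-3.112, 0.431, -0.0]
ft_force: [0.4, 0.7, 2.7]
opening: 16.1
grasp_force: 25.0
```

Gripped at 16 mm. I'll lift 10 mm slowly.

play_rows:
  commands:
    - [[0,0,-0.25,0],[0,0,-0.25,0],[0,0,-0.25,0],[0,0,-0.25,0],[0,0,0,0],[0,0,0,0]]

```text
time_s: 5.18
tcp_pos: [567.0, -268.6, 60.0]
orientation: [-3.112, 0.431, 0.0]
ft_force: [1.6, -0.1, -2.9]
opening: 16.3
grasp_force: 25.0
```

play_rows:
  commands:
    - [[-0.3,0,0,0],[-0.3,0,0,0],[-0.4,0,0,0],[-0.5,0,0,0],[-0.5,0,0,0],[0,0,0,0]]

```text
time_s: 5.92
tcp_pos: [547.2, -263.0, 60.2]
orientation: [-3.112, 0.431, 0.001]
ft_force: [-0.4, -1.2, -1.2]
opening: 16.0
grasp_force: 25.0
```

Run:
```python
from h import *
rel([548,-263,60],-.275)
p,d=imaging.snapshot("scene")
print([(np.round(x["at"]),round(x["score"],2)) for x in imaging.tip_of("scene","lid")])
cv2.imwrite("pics/s2.png",cv2.resize(p[130:250,100:260],(800,600),interpolation=2)[:,:,::-1])
```

```text
t 5.925 tcp [ 547.2 -263.    60.2] tool x yaw -0.275 cm [ 0.08 -0.02  0.02] turn -0.0 F [-0.4 -1.2 -1.2] open 16.0 gf 25.0 q6 1.21
[(array([ 547., -260.,   88.]), 0.8), (array([ 434., -418.,   34.]), 0.64), (array([ 316., -259.,   34.]), 0.58)]
```

View pics/s2.png

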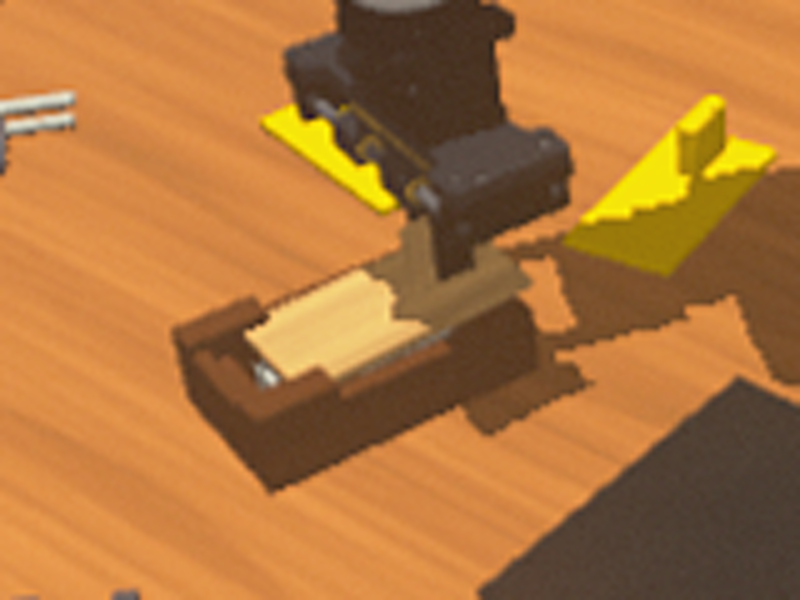

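The crop shows the lid's lip end past the box's near wall (520,280), tail drawn back at (260,350), and the forces are low. I'll slide it on by 42 mm and then lift.

play_rows:
  commands:
    - [[-0.6,0,0,0],[-0.6,0,0,0],[-0.6,0,0,0],[-0.6,0,0,0],[-0.6,0,0,0],[-0.6,0,0,0],[-0.6,0,0,0],[0,0,0,0]]

```text
time_s: 7.02
tcp_pos: [506.7, -251.5, 60.0]
orientation: [-3.111, 0.431, 0.001]
ft_force: [-0.1, 0.1, -1.4]
opening: 15.7
grasp_force: 25.0
```

play_rows:
  commands:
    - [[0,0,-0.5,0],[0,0,-0.8,0],[0,0,-1.5,0],[0,0,-2,0],[0,0,-2,0],[0,0,-1,0],[0,0,0,0]]

```text
time_s: 7.9
tcp_pos: [507.9, -252.2, 139.2]
orientation: [3.111, -0.431, 0.003]
ft_force: [-0.2, 0.3, -0.2]
opening: 16.0
grasp_force: 25.0
```

Run:
```python
from h import *
mat=[]
for n in ("top","scene"):
    p,d=imaging.snapshot(n);C=cloud(n,d)
    x=imaging.masks_of(n,"mat")[0]; q=C[x["pixels"]&(abs(C[...,2]-3)<10)]
    print(n,x["score"],cv2.minAreaRect(q[:,:2].astype(np.float32)),np.median(q[:,2]))
    if n=="scene": 
        cv2.imwrite("pics/s3.png",cv2.resize(p[100:280,100:340],(800,600),interpolation=2)[:,:,::-1])
        t=status.sense()["tcp_pos"]
        col=(p[...,0].astype(int)-p[...,2]>30)&(p[...,0]>120)&(p[...,0].astype(int)-p[...,2]<130)
        k=(np.abs(C[...,0]-t[0]-40)<110)&(np.abs(C[...,1]-t[1])<90)&(C[...,2]>75)&(C[...,2]<t[2]-2)
        q=C[k]; w,r=np.linalg.lstsq(np.c_[q[:,:2]-t[:2],np.ones(len(q))],q[:,2],rcond=None)[:2]; print("plane",len(q),w)
rel([585-39,-8+11,140],-.275)
```

```text
top 0.69 ((586.3842163085938, -8.750419616699219), (200.0426025390625, 221.26211547851562), 88.87854766845703) 3.1257207145300754
scene 0.94 ((585.4650268554688, -9.513389587402344), (206.4121856689453, 225.3217010498047), 89.17906951904297) 3.7834210354420748
plane 798 [-5.77559108e-02  7.23874215e-04  1.30250977e+02]
t 8.1 tcp [ 506.8 -251.4  137.3] tool x yaw -0.275 cm [ -3.15 -25.55  -0.25] turn -0.0 F [-0.   0.2 -1.4] open 15.6 gf 25.0 q6 1.19
```

View pics/s3.png

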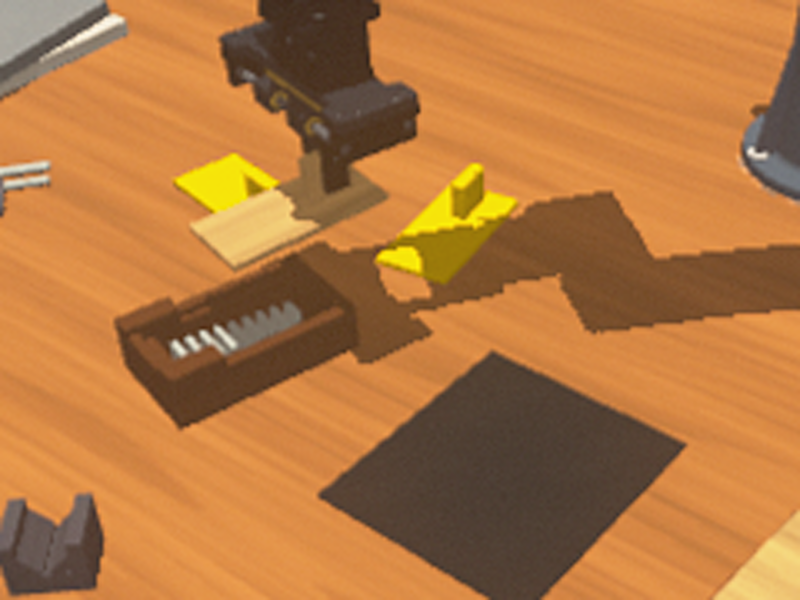

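The lid is out and hanging from the gripper (330,170), tail slightly low, and the open box shows its blocks. I'll carry it over the mat, centred near (586,-9).

play_rows:
  commands:
    - [[-0.3,-1.5,0,0],[-0.4,-3.2,0,0],[-0.4,-3.8,0,0],[-0.4,-4.2,0,0],[-0.4,-4.2,0,0],[-0.4,-3.8,0,0],[-0.4,-3.2,0,0],[-0.3,-1.5,0,0],[0,0,0,0]]

```text
time_s: 9.22
tcp_pos: [546.9, 1.8, 137.8]
orientation: [3.112, -0.427, -0.002]
ft_force: [0.4, -0.5, -1.2]
opening: 15.7
grasp_force: 25.0
```

play_rows:
  commands:
    - [[0,0,2,0],[0,0,3,0],[0,0,3,0],[0,0,1.5,0],[0,0,0.8,0],[0,0,0.4,0],[0,0,0,0]]

```text
time_s: 10.1
tcp_pos: [547.9, 0.6, 31.5]
orientation: [3.112, -0.431, 0.002]
ft_force: [0.2, -1.1, -1.0]
opening: 15.6
grasp_force: 25.0
```

Run:
```python
from h import *
rel([585-39,-8+11,17],-.275)
```

```text
t 10.1 tcp [547.9   0.6  31.5] tool x yaw -0.275 cm [-0.25 -0.17  1.45] turn -0.0 F [ 0.2 -1.1 -1. ] open 15.6 gf 25.0 q6 1.64
```

Tilt puts the tail about 7 mm low, so I'll lower slowly and let the contact level it.

play_rows:
  commands:
    - [[0,0,0.3,0],[0,0,0.3,0],[0,0,0.25,0],[0,0,0.2,0],[0,0,0,0],[0,0,0,0]]
  squeeze: 10

```text
time_s: 10.85
tcp_pos: [547.5, 0.8, 20.5]
orientation: [3.112, -0.431, 0.0]
ft_force: [-0.0, 1.0, -0.5]
opening: 15.5
grasp_force: 10.0
```

play_rows:
  commands:
    - [[0,0,0.15,0],[0,0,0.1,0],[0,0,0.1,0],[0,0,0,0],[0,0,0,0]]

```text
time_s: 11.48
tcp_pos: [547.4, 0.8, 17.3]
orientation: [3.112, -0.431, -0.0]
ft_force: [-2.1, 0.7, 3.7]
opening: 16.0
grasp_force: 10.0
```

Contact force is about 4 N. I'll release gently, then retreat.

play_rows:
  commands:
    - [[0,0,0.1,0],[0,0,0,0],[0,0,0,0]]
  squeeze: 4

```text
time_s: 11.85
tcp_pos: [547.7, 0.8, 16.3]
orientation: [3.112, -0.431, 0.001]
ft_force: [-0.9, -0.1, 5.9]
opening: 16.1
grasp_force: 4.0
```

play_rows:
  commands:
    - [[0,0,0,0],[0,0,0,0],[0,0,0,0],[0,0,0,0]]
  grip: 6

```text
time_s: 12.35
tcp_pos: [547.5, 0.8, 15.9]
orientation: [-3.112, 0.431, 0.0]
ft_force: [0.2, 0.1, 0.1]
opening: 47.8
grasp_force: 0.0
```

play_rows:
  commands:
    - [[0,0,-1,0],[0,0,-3,0],[0,0,-4,0],[0,0,-4,0],[0,0,-3,0],[0,0,0,0]]

```text
time_s: 13.1
tcp_pos: [549.3, 0.5, 169.2]
orientation: [3.112, -0.431, 0.011]
ft_force: [0.3, 0.2, -0.0]
opening: 59.9
grasp_force: 0.0
```

Run:
```python
from h import *
rel([546,3,17],-.275)
p,d=imaging.snapshot("scene");C=cloud("scene",d)
print([(np.round(x["at"]),round(x["score"],2)) for x in imaging.tip_of("scene","lid")],[np.round(x["at"]) for x in imaging.tip_of("scene","square_box")])
k=(abs(C[...,0]-586)<100)&(abs(C[...,1]+9)<90)&(p.sum(-1)>200)&(C[...,2]<25)&(C[...,2]>0)
q=C[k];print(len(q),np.linalg.lstsq(np.c_[q[:,:2]-[586,-9],np.ones(len(q))],q[:,2],rcond=None)[0],cv2.minAreaRect(q[:,:2].astype(np.float32)))
cv2.imwrite("pics/s4.png",cv2.resize(p[100:300,120:400],(800,571),interpolation=2)[:,:,::-1])
```

```text
t 13.1 tcp [5.493e+02 5.000e-01 1.692e+02] tool x yaw -0.275 cm [-0.49 -0.14 15.22] turn -0.0 F [ 0.3  0.2 -0. ] open 59.9 gf 0.0 q6 1.64
[(array([ 435., -423.,   33.]), 0.78), (array([545.,   1.,  42.]), 0.64), (array([ 314., -261.,   35.]), 0.6)] [array([590., 269.,  -0.])]
2640 [-0.02906554 -0.00766419  7.29791485] ((586.0525512695312, -8.988151550292969), (179.9435272216797, 199.76901245117188), 89.99966430664062)
```

View pics/s4.png

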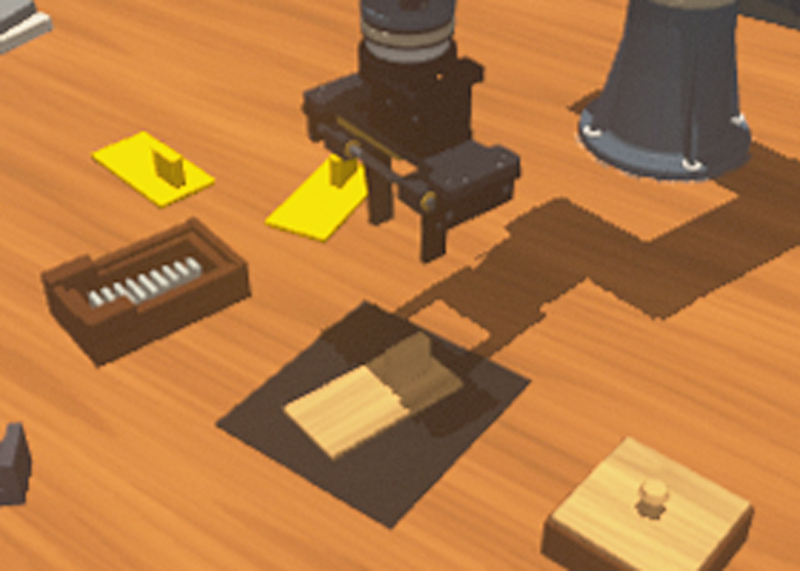

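The lid lies flat in the middle of the mat (375,400) with its grip up. The gripper is clear, and the square box is untouched.

```bash
python3 -c "
from plant import arm
print(arm.hand_in())"
```

```text
the job is handed in; nothing more can be done
None
```

The long box is open and its lid lies flat, grip up, near the centre of the mat; the square box was left in place, and the job was handed in after about 13 s of the 38 s allowed (no verdict was returned).

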